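Press the push-latch flap, push the button beneath, relatch

ROBOT

A 6-joint arm with a two-finger parallel gripper is mounted at the origin on a cart in front of the work surface, level with it; the furniture and walls round the work are solid. World frame = base frame: x ahead of the robot, y to its left, z up, the work surface at z = 0. Lengths are in m, angles in rad, forces in N, time in s.
With the tool pointing down it reaches from about 0.25 to 0.725 m from the base axis. Payload 4 kg.
Tool frame: the origin (TCP) lies midway between the tips of the shut fingers; the grasp point (between the pads) lies 19 mm behind it; z points along the fingers, y is the direction in which the jaws open and shut (so a half turn about z gives the same grasp; the last joint's range is limited). The gripper opens to 85 mm and grips with 20 to 120 N. Pads are 22 mm wide; open, the fingers measure 114 mm over their backs; the gripper's body (76 mm by 85 mm) begins 54 mm behind the grasp point. The pads swing forward as they close: fully open they stand 13 mm farther back than shut.
Start: joints at [-1.204, 0.241, 0.005, 1.335, 0, 1.571], TCP at [0.179, -0.467, 0.231] pointing down, gripper open.
Joint ranges: [-2.72, 2.72], [-1.05, 1.87], [-1.09, 1.28], [-1.99, 2.15], [-1.42, 1.44], [-3.14, 3.14]. Speed limits (rad/s): [2.79, 2.79, 3.14, 3.14, 3.14, 3.14].

INTERFACE

Orientations are given as a unit quaternion [x, y, z, w].
In Python, from workcell import get_obs, camera, camera_model, job_done, masks_of gives the robot as it stands.
- The arm moves only by the tool jog_arm, never from a script. Its argument "deltas" is a list that holds one entry, the list of rows, each a list of 7 numbers: the shift along the tool's x, y, z in mm, then the turn, a rotation vector about the tool's x, y, z in degrees, then the finger opening in mm, from 0 to 85.4. A call has 1 to 5 rows; each row shifts and turns the pose as measured when the row begins, along the tool's axes as they then stand; what a row does not reach is not made up. A row lasts 1/10 s, in which the tool goes at most 50 mm and 8.59 degrees, less where a joint would pass 70% of its speed; a pose out of reach is approached as far as the arm can. A call with a gripper value outside its range is refused whole. The fingers move at their own pace and stop on an object; the grip force is fixed at half the most. Time passes only in rows, so rows that do not move let the fingers close. It gives the time, the measured TCP pose, the force and the opening at its end, in the units of the state.
- get_obs(): the state, without advancing time (a new reading comes with each control period).
- camera(name): name is "scene" or "side" or "wrist"; returns the picture (400x640x3 uint8, red, green, blue); there is no depth.
- camera_model(name): a dict with "fovy" (degrees; the focal length in pixels is half the picture's height over the tangent of half this angle, whatever the lens; pixels are square), "cx", "cy" (the principal point, pixels), "pose" (4x4, takes a point from camera to world coordinates); the wrist camera has in their place "T_tool_cam" (4x4, takes a point from camera to tool coordinates, whose origin is the TCP and whose axes are the flange's). Camera axes: x right, y down, z forward; pixel columns grow to the right and rows downward; lengths in m; the calibration is good to about 2 mm. The wrist camera is an equidistant fisheye: a pixel r from the principal point sees the ray r / f radians off the axis. A picture is of the moment at which its call begins: read the wrist's pose just before it. camera_model takes no time and is no camera call.
- job_done(): hands the job in, once; it reports no verdict.
Trained networks look in the newest picture that a camera, given by its name, has taken for a name from the list of things; names that differ only in an ending like _2 or _b are one class to them, and where a whole thing is asked for, a point or a joint stands for the part that bears it (a point fixed in the world has none). Each returns a list of dicts, best first, with "conf" (0 to 1); they miss things now and then, are a little off and sometimes report something else, mostly with a low value. They report only what shows in the picture. A call takes as long as a camera call.
- masks_of(target, camera): "pixels" (400x640 bool, what is visible of it) and "at" ([column, row] in pixels, amid what is visible of it).
The state is a dict: "clock": time; "joint_pos": joint angles; "joint_vel": joint speeds; "tau": joint torques, N m; "eef_pos": TCP position; "tool_rot": TCP orientation; "ft_force": force on the tool from outside, world axes, zero at the start; "ft_torque": the same for the moment, N m; "grip_width": finger opening in m.
Only numpy, scipy, OpenCV 4.12 (cv2) and the standard library are available. Lean on these libraries where they do the work, as an engineer would, in place of code of your own. Each camera call takes 0.05 s, during which the arm holds its last target. There are 200 camera calls.

TASK

Press down on the ribbed front edge of the flap on the larger grey box, let go so that the flap pops up by itself, push the round button under it fully in, then press the flap down again so that it stays latched flush and the button is out again. Do all of this by pushing only: nothing may be lifted or shoved out of place, and the smaller box's flap stays shut.

Things in the scene. Friction and masses are not known exactly. Their poses are not given: they have to be found in the camera images.
- large_box: the box to work on, the larger of the two grey boxes: 160 mm (its x) by 116 mm (its y) by 66 mm high, about 2.3 kg, standing loose on rubber feet. Origin at the centre of its underside; z up, its front is its -x side. In its top is a well 94 mm wide, 18 mm above the underside at its floor, covered by the flap
- large_flap (a joint): hinge of the large box's flap, rad: 0 latched flush, positive open (up and back), -0.107 at the stop when pressed in. Push-push latch: pressed past -0.095 (8.5 mm at the ribs, 2 to 4 N) and let go, a spring swings it up to 1.1 to 1.3 within 3 s; pushed down past -0.095 from there and let go, it stays latched at 0. Too short a press changes nothing. It may be pushed on to 1.5
- large_flap_press (a point): point on the flap's upper face, in the middle of four fine ribs along the free (front) edge, where one presses; moves with the flap; 90 mm from the hinge line, 15 mm from the free edge. Press slowly here (under 50 mm/s), down to the stop. The flap is 90 mm wide and 5 mm thick. Its z axis is the outward normal of the flap's face
- large_flap_hinge (a point): middle of the hinge line, which runs along the box's y near its rear, 50 mm behind the box's centre and 63.5 mm above its underside; the free edge is 105 mm in front of it
- large_button (a joint): travel of the round button in the well under the large flap, m: 0 out, 0.006 fully in; springs back when released; needs 1 to 4 N
- large_button_top (a point): centre of the button's top face, black, 28 mm across, in a steel collar; 39 mm above the box's underside, i.e. 27 mm below the box's top, and 79 mm in front of the hinge line, 14 mm to the box's -y side of its middle; the well is open 27 mm to its front, 32 mm on both sides (at +y stands the latch block, 15 mm below the top). Leaning the gripper towards the box's front (-x) clears the open flap
- small_box: a like but smaller box with its own flap, 116x84x66 mm; not part of the job. Origin at the centre of its underside
- small_flap (a joint): hinge of the small box's flap, rad, 0 shut, negative pressed in; to be left shut
- grease_pot: round grease pot with a lid, 61 mm across, 61 mm high; a bystander, loose. Origin at the centre of its underside
- tape_ptfe_1: roll of thread tape lying flat, 52 mm across, 16 mm high; a bystander, loose. Origin at the centre of its underside
- nipple_1: threaded pipe nipple standing upright, 42 mm high; a bystander, loose. Origin at the centre of its underside
- elbow_fitting: pipe elbow lying flat, 61x59x26 mm; a bystander, loose. Origin at the centre of its underside
- gauge_block: block with two gauge holes, 41x80x30 mm; a bystander, loose. Origin at the centre of its underside
- plug_white: flanged plug, 33 mm across, 18 mm high; a bystander, loose. Origin at the centre of its underside
- nipple_3: smaller threaded pipe nipple standing upright, 34 mm high; a bystander, loose. Origin at the centre of its underside

How it is judged:
On the way, in this order (a step that is already met when the one before it is completed fails the run):
1. the robot's fingers press the latched flap in (value of joint large_flap below -0.07 rad and contact force between the fingers and large_flap above 0.3 N), for 0.02 s.
2. the flap has popped up by itself, not touched by the fingers (value of joint large_flap above 0.9 rad and contact force between the fingers and large_flap below 0.2 N), for 0.2 s.
3. the button is pushed in under the open flap (value of joint large_button above 0.0045 m and value of joint large_flap above 0.5 rad and contact force between the fingers and large_button above 0.3 N), for 0.04 s.
4. the fingers press the flap in again (all of step 1), for 0.02 s.
5. the flap, let go, is latched flush (value of joint large_flap between -0.03 and 0.03 rad and contact force between the fingers and large_flap below 0.2 N), for 0.3 s.
At the end, for the whole second after the job is handed in: The large flap is latched flush (within 0.03 rad), the button under it is out again (within 1.5 mm), the small flap is shut (within 0.03 rad), both boxes stand within 25 mm of where they began and the bystanders within 30 mm (value of joint large_flap between -0.03 and 0.03 rad and value of joint large_button below 0.0015 m and value of joint small_flap between -0.03 and 0.03 rad and distance of each of large_box, small_box from where it was at the start of the episode below 0.025 m and angle between large_box's own z axis and vertical below 0.05 rad and linear speed of large_box below 0.01 m/s and distance of each of grease_pot, tape_ptfe_1, nipple_1, elbow_fitting, gauge_block, plug_white, nipple_3 from where it was at the start of the episode below 0.03 m); the robot touches nothing.
It fails at once if the large box is lifted, tipped or shifted more than 25 mm (distance of large_box from where it was at the start of the episode above 0.025 m or height (world z) of large_box above 0.01 m or angle between large_box's own z axis and vertical above 0.12 rad).
It fails at once if the small box is shifted more than 25 mm, or its flap is pressed in or opened (distance of small_box from where it was at the start of the episode above 0.025 m or value of joint small_flap above 0.08 rad or value of joint small_flap below -0.04 rad).
It fails at once if a bystander is lifted, or moved more than 30 mm (distance of any of grease_pot, tape_ptfe_1, nipple_1, elbow_fitting, gauge_block, plug_white, nipple_3 from where it was at the start of the episode above 0.03 m or height (world z) of any of grease_pot, tape_ptfe_1, nipple_1, elbow_fitting, gauge_block, plug_white, nipple_3 above 0.015 m).
It also fails if it takes over 54 s, if anything falls off the work surface, if the arm or the gripper's body presses on something with over 40 N, if the wrist force passes 120 N, or if a joint passes its speed limit or range.

## Working session

There is one attempt and no reset: what is moved stays moved. The work goes in short steps, Python scripts to look and compute and a tool call to move; the robot and the scene stay as the last step left them, time stands still between calls to the robot, and variables do not carry over. Pictures are saved under pics/ and viewed, about 8 in all and at most 12, crops included, and the job is handed in when it is done.

Besides the shell and the picture viewer there is one more tool, called by a JSON object that holds its "op" and its "data", one argument or row to a line. jog_arm: Moves the arm, as the interface text tells. Its arguments: {"type":"object","properties":{"deltas":{"type":"array"}},"required":["deltas"]}

```bash
mkdir -p pics; python3 - <<'E'
from workcell import *
import cv2,numpy as np
o=get_obs();print({k:np.round(v,3).tolist() for k,v in o.items()})
for c in("scene","side","wrist"):
    im=camera(c);cv2.imwrite(f"pics/{c}0.png",im[...,::-1])
    m=camera_model(c);print(c,{k:np.round(v,4).tolist() for k,v in m.items() if k!='name'})
    for t in("large_box","large_flap_press","small_box"):
        for r in masks_of(t,c)[:2]:print(c,t,r['conf'],r['at'],r['pixels'].sum())
E
```

```text
{'clock': 0.0, 'joint_pos': [-1.204, 0.241, 0.004, 1.335, -0.0, 1.571], 'joint_vel': [-0.001, -0.001, 0.002, 0.0, -0.0, -0.0], 'tau': [-0.0, -37.232, 25.241, 0.017, 0.0, 0.0], 'eef_pos': [0.179, -0.466, 0.23], 'tool_rot': [0.983, 0.182, -0.0, -0.001], 'ft_force': [0.558, -0.39, -1.142], 'ft_torque': [-0.012, 0.038, 0.05], 'grip_width': 0.085}
scene {'fovy': 44.3319, 'cx': 317.7985, 'cy': 201.6748, 'pose': [[-0.8045, -0.3829, 0.4541, -0.0814], [-0.594, 0.5199, -0.6139, 0.9415], [-0.001, -0.7636, -0.6457, 0.9259], [0.0, 0.0, 0.0, 1.0]]}
scene large_box 0.98 [277.3, 245.3] 3135
scene large_box 0.22 [313.3, 171.9] 335
scene large_flap_press 0.72 [272.9, 234.2] 1116
scene small_box 0.85 [309.3, 173.7] 1425
side {'fovy': 54.3721, 'cx': 318.6704, 'cy': 199.1474, 'pose': [[0.9996, 0.0195, -0.018, 0.5576], [0.0241, -0.3838, 0.9231, -1.0567], [0.0111, -0.9232, -0.3842, 0.5438], [0.0, 0.0, 0.0, 1.0]]}
side large_box 0.7 [323.0, 184.6] 1224
side large_flap_press 0.56 [320.8, 179.2] 239
side small_box 0.83 [349.4, 219.0] 1202
side small_box 0.36 [309.2, 172.7] 88
wrist {'fovy': 65.7065, 'cx': 317.7232, 'cy': 204.4276, 'T_tool_cam': [[0.0003, -0.9471, -0.3209, 0.0838], [1.0, 0.0003, 0.0001, -0.0004], [-0.0, -0.3209, 0.9471, -0.1409], [0.0, 0.0, 0.0, 1.0]]}
```

View pics/scene0.png

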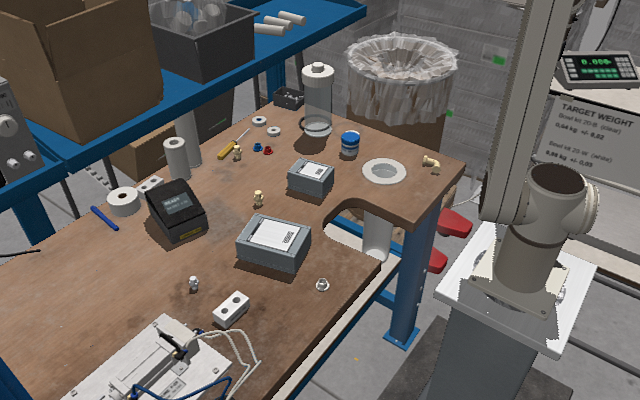

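View pics/side0.png

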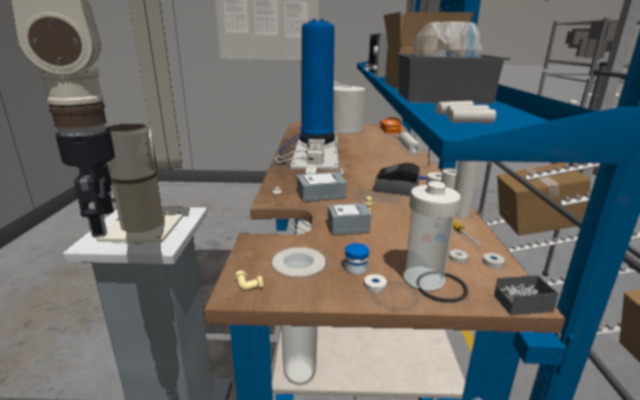

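```bash
cat > h.py <<'E'
from workcell import *
import cv2,numpy as np
from scipy.optimize import minimize
from scipy.spatial.transform import Rotation as R
def proj(P,c):
    m=camera_model(c);T=np.linalg.inv(m['pose']);p=np.asarray(P)@T[:3,:3].T+T[:3,3]
    f=200/np.tan(np.radians(m['fovy'])/2)
    return p[:,:2]/p[:,2:]*f+[m['cx'],m['cy']]
def ray(px,c,z):
    m=camera_model(c);f=200/np.tan(np.radians(m['fovy'])/2)
    d=m['pose'][:3,:3]@np.array([(px[0]-m['cx'])/f,(px[1]-m['cy'])/f,1]);o=m['pose'][:3,3]
    return o+d*(z-o[2])/d[2]
def box(x,y,a,L=.16,W=.116,H=.066):
    c=np.array([[i*L/2,j*W/2,k] for i in(-1,1) for j in(-1,1) for k in(0,H)])
    return c@R.from_euler('z',a).as_matrix().T+[x,y,0]
def fit(mask,c,L,W,x0):
    S=8
    def sil(p):
        h=cv2.convexHull(np.round(proj(box(*p,L,W),c)*S*1.0).astype(np.int32))
        im=np.zeros((400,640),np.uint8);cv2.fillConvexPoly(im,h,255,cv2.LINE_AA,3);return im/255.
    f=lambda p:np.abs(sil(p)-mask).sum()
    best=None
    for a in np.arange(0,np.pi,np.pi/8):
        r=minimize(f,[*x0,a],method='Nelder-Mead',options=dict(initial_simplex=[[*x0,a],[x0[0]+.02,x0[1],a],[x0[0],x0[1]+.02,a],[*x0,a+.2]]))
        if best is None or r.fun<best.fun:best=r
    return best
E
python3 - <<'E'
from h import *
im=camera("scene");camera("side")
for t,L,W in(("large_box",.16,.116),("small_box",.116,.084)):
    for c in("scene","side"):
        r=masks_of(t,c)[0];m=r['pixels'].astype(np.uint8);x0=ray(r['at'],c,.03)[:2]
        b=fit(m,c,L,W,x0);print(t,c,x0.round(3),b.x.round(4),b.fun,m.sum())
for t,z in(("grease_pot",.03),("tape_ptfe_1",.01),("nipple_1",.02),("elbow_fitting",.013),("gauge_block",.02),("plug_white",.01),("nipple_3",.02)):
    for c in("scene","side"):
        print(t,c,[(q['conf'],np.round(q['at']),ray(q['at'],c,z)[:2].round(3)) for q in masks_of(t,c)[:1]])
cv2.imwrite("pics/crop1.png",cv2.resize(im[150:310,180:400,::-1],None,fx=3.6,fy=3.6,interpolation=cv2.INTER_CUBIC))
E
```

```text
large_box scene [0.531 0.288] [0.5421 0.2884 0.3074] 263.8588235294117 3275
large_box side [0.549 0.312] [0.5367 0.3001 3.3463] 128.49803921568628 1253
small_box scene [0.641 0.005] [0.6315 0.0145 3.451 ] 173.6 1401
small_box side [0.632 0.027] [0.628  0.0251 0.0821] 113.83137254901962 1253
grease_pot scene [(0.69, array([274., 237.]), array([0.555, 0.272]))]
grease_pot side [(0.37, array([310., 169.]), array([0.487, 0.503]))]
tape_ptfe_1 scene []
tape_ptfe_1 side [(0.66, array([377., 284.]), array([ 0.682, -0.284]))]
nipple_1 scene [(0.69, array([256., 196.]), array([0.715, 0.166]))]
nipple_1 side [(0.57, array([369., 202.]), array([0.706, 0.188]))]
elbow_fitting scene [(0.61, array([434., 162.]), array([ 0.378, -0.305]))]
elbow_fitting side [(0.54, array([246., 280.]), array([ 0.374, -0.288]))]
gauge_block scene [(0.97, array([228., 313.]), array([0.489, 0.513]))]
gauge_block side [(0.52, array([309., 171.]), array([0.484, 0.514]))]
plug_white scene [(0.6, array([321., 286.]), array([0.371, 0.319]))]
plug_white side [(0.75, array([323., 179.]), array([0.547, 0.436]))]
nipple_3 scene [(0.69, array([256., 196.]), array([0.715, 0.166]))]
nipple_3 side [(0.57, array([369., 202.]), array([0.706, 0.188]))]
```

View pics/crop1.png

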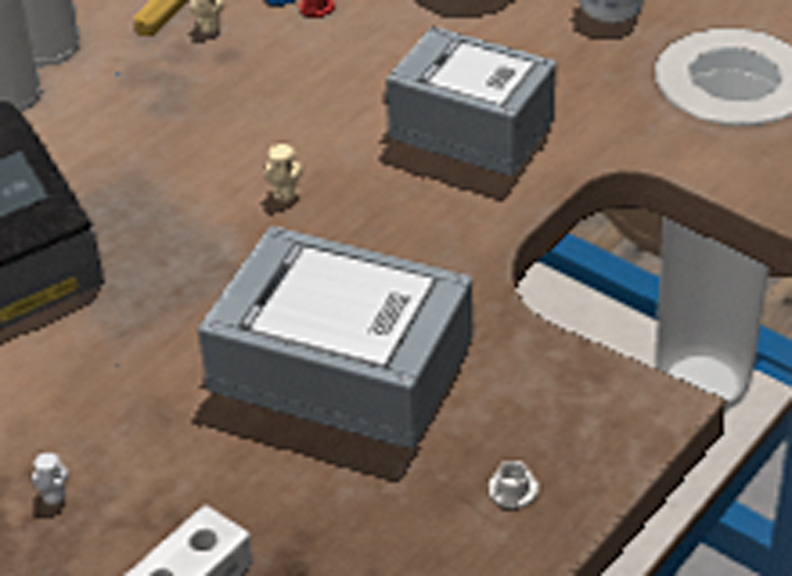

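```bash
cat >> h.py <<'E'
def down(yaw,lean=0):  # tool down; lean>0: gripper body towards the tool's +x side (box front when yaw=box yaw+pi)
    return R.from_euler('z',yaw)*R.from_euler('x',np.pi)*R.from_euler('y',lean)
def rows(p,Rt,n=5,v=45,w=8.3,g=0):
    o=get_obs();P=np.array(o['eef_pos']);Q=R.from_quat(o['tool_rot'])
    print('t',round(o['clock'],2),'P',P.round(4),'z',Q.as_matrix()[:,2].round(3),'F',np.round(o['ft_force'],1))
    for i in range(n):
        d=Q.inv().apply(np.array(p)-P)*1000; r=np.degrees((Q.inv()*Rt).as_rotvec())
        k=max(np.linalg.norm(d)/v,np.linalg.norm(r)/w,1); d/=k;r/=k
        print([float(x) for x in [*np.round(d,1),*np.round(r,1),g]],end=',\n')
        P=P+Q.apply(d/1000);Q=Q*R.from_rotvec(np.radians(r))
        if k==1:break
E
python3 - <<'E'
from h import *
print(down(np.pi+.25,.3).as_matrix().round(2))
rows([.54,.29,.22],down(np.pi+.25),n=25)
E
```

```text
[[-0.93 -0.25 -0.29]
 [-0.24  0.97 -0.07]
 [ 0.3   0.   -0.96]]
t 1.6 P [ 0.1793 -0.4667  0.2313] z [ 0.  0. -1.] F [ 1.  -0.2 -0.3]
[29.1, -27.6, 0.5, 0.0, -0.0, -8.3, 0.0],
[32.8, -23.1, 0.5, 0.0, -0.0, -8.3, 0.0],
[35.8, -18.2, 0.5, 0.0, -0.0, -8.3, 0.0],
[38.0, -12.8, 0.5, 0.0, -0.0, -8.3, 0.0],
[39.5, -7.2, 0.5, 0.0, -0.0, -8.3, 0.0],
[40.1, -1.4, 0.5, 0.0, -0.0, -8.3, 0.0],
[39.9, 4.4, 0.5, 0.0, -0.0, -8.3, 0.0],
[38.9, 10.1, 0.5, 0.0, -0.0, -8.3, 0.0],
[37.0, 15.6, 0.5, 0.0, -0.0, -8.3, 0.0],
[34.3, 20.8, 0.5, 0.0, -0.0, -8.3, 0.0],
[31.0, 25.5, 0.5, 0.0, -0.0, -8.3, 0.0],
[27.0, 29.7, 0.5, 0.0, -0.0, -8.3, 0.0],
[22.4, 33.3, 0.5, 0.0, -0.0, -8.3, 0.0],
[17.3, 36.2, 0.5, 0.0, -0.0, -8.3, 0.0],
[11.9, 38.3, 0.5, 0.0, -0.0, -8.3, 0.0],
[6.3, 39.7, 0.5, 0.0, -0.0, -8.3, 0.0],
[0.5, 40.1, 0.5, 0.0, -0.0, -8.3, 0.0],
[-5.3, 39.8, 0.5, 0.0, -0.0, -8.3, 0.0],
[-11.0, 38.6, 0.5, 0.0, -0.0, -8.3, 0.0],
[-16.5, 36.6, 0.5, 0.0, -0.0, -8.3, 0.0],
[-19.0, 29.8, 0.5, 0.0, -0.0, -7.3, 0.0],
```

{"op": "jog_arm", "data": {
  "deltas": [
    [[29, -27.5, 0, 0, 0, -8.3, 0], [33, -23, 0, 0, 0, -8.3, 0], [36, -18, 0, 0, 0, -8.3, 0], [38, -13, 0, 0, 0, -8.3, 0], [39.5, -7, 0, 0, 0, -8.3, 0]]
  ]
}}

```text
clock: 2.1
eef_pos: [0.2658, -0.2842, 0.2303]
tool_rot: [0.85, 0.527, -0.0, 0.001]
ft_force: [0.6, -0.0, -1.2]
grip_width: 0.0124
```

{"op": "jog_arm", "data": {
  "deltas": [
    [[40, -1.4, 0, 0, 0, -8.3, 0], [40, 4.4, 0, 0, 0, -8.3, 0], [39, 10, 0, 0, 0, -8.3, 0], [37, 15.6, 0, 0, 0, -8.3, 0], [34.3, 21, 0, 0, 0, -8.3, 0]]
  ]
}}

```text
clock: 2.6
eef_pos: [0.3492, -0.0931, 0.2312]
tool_rot: [0.598, 0.801, 0.0, 0.004]
ft_force: [1.0, -1.3, 0.1]
grip_width: -0.0002
```

{"op": "jog_arm", "data": {
  "deltas": [
    [[31, 25.5, 0, 0, 0, -8.3, 0], [27, 29.7, 0, 0, 0, -8.3, 0], [22.4, 33.3, 0, 0, 0, -8.3, 0], [17.3, 36, 0, 0, 0, -8.3, 0], [12, 38, 0, 0, 0, -8.3, 0]]
  ]
}}

```text
clock: 3.1
eef_pos: [0.4273, 0.1009, 0.2325]
tool_rot: [0.263, 0.965, -0.001, 0.006]
ft_force: [0.6, -0.4, 0.6]
grip_width: -0.0003
```

```bash
python3 - <<'E'
from h import *
rows([.54,.29,.22],down(np.pi+.25),n=15)
E
```

```text
t 3.1 P [0.4273 0.1009 0.2325] z [ 0.011 -0.005 -1.   ] F [ 0.6 -0.4  0.6]
[-0.2, 40.8, 2.4, -0.0, 0.1, -8.3, 0.0],
[-6.1, 40.3, 2.4, -0.0, 0.1, -8.3, 0.0],
[-11.9, 39.0, 2.4, -0.0, 0.1, -8.3, 0.0],
[-17.4, 36.9, 2.4, -0.0, 0.1, -8.3, 0.0],
[-22.5, 34.0, 2.4, -0.0, 0.1, -8.3, 0.0],
[-10.7, 12.0, 0.9, -0.0, 0.1, -3.3, 0.0],
```

{"op": "jog_arm", "data": {
  "deltas": [
    [[0, 40.8, 2.4, 0, 0, -8.3, 0], [-6, 40, 2.4, 0, 0, -8.3, 0], [-12, 39, 2.4, 0, 0, -8.3, 0], [-17.4, 37, 2.4, 0, 0, -8.3, 0], [-22.5, 34, 2.4, 0, 0, -8.3, 0]]
  ]
}}

```text
clock: 3.6
eef_pos: [0.5323, 0.2862, 0.2215]
tool_rot: [-0.109, 0.994, -0.003, 0.007]
ft_force: [1.1, -0.8, 0.2]
grip_width: 0.0
```

{"op": "jog_arm", "data": {
  "deltas": [
    [[-10.7, 12, 0.9, 0, 0, -3.3, 0], [0, 0, 0, 0, 0, 0, 0]]
  ]
}}

```text
clock: 3.8
eef_pos: [0.5417, 0.3057, 0.218]
tool_rot: [-0.142, 0.99, -0.003, 0.007]
ft_force: [-1.1, -0.1, -0.1]
grip_width: 0.0
```

```bash
python3 - <<'E'
from h import *
o=get_obs();print(np.round(o['eef_pos'],4),R.from_quat(o['tool_rot']).as_matrix().round(3).tolist(),np.round(o['ft_force'],1))
im=camera("wrist");np.savez('w1.npz',im=im,p=o['eef_pos'],q=o['tool_rot'])
cv2.imwrite("pics/w1.png",im[...,::-1])
for t in("large_box","large_flap","large_flap_press"):
    for r in masks_of(t,"wrist")[:2]:print(t,r['conf'],r['at'],r['pixels'].sum())
E
```

```text
[0.5417 0.3057 0.218 ] [[-0.96, -0.281, 0.014], [-0.281, 0.96, -0.004], [-0.012, -0.008, -1.0]] [-1.1 -0.1 -0.1]
large_box 0.86 [307.6, 172.9] 17504
large_flap 0.84 [304.2, 172.7] 9358
large_flap_press 0.64 [309.0, 173.6] 9282
large_flap_press 0.31 [368.4, 33.7] 600
```

View pics/w1.png

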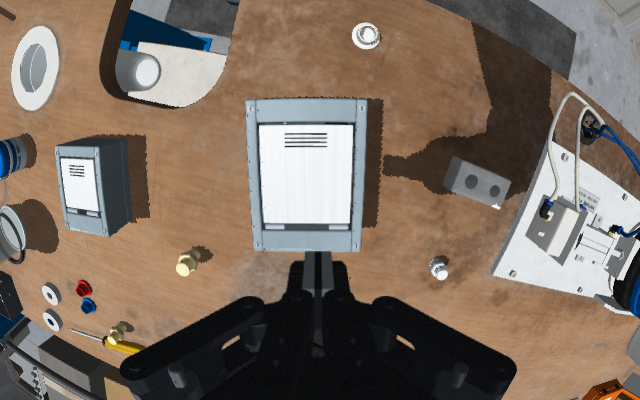

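```bash
cat >> h.py <<'E'
def wray(px,o,z):
    m=camera_model("wrist");f=200/np.tan(np.radians(m['fovy'])/2)
    u=np.atleast_2d(px)-[m['cx'],m['cy']];r=np.hypot(*u.T);th=r/f
    d=np.c_[u/np.maximum(r,1e-9)[:,None]*np.sin(th)[:,None],np.cos(th)]
    T=m['T_tool_cam'];Q=R.from_quat(o['q'])
    d=Q.apply(d@T[:3,:3].T);c=Q.apply(T[:3,3])+o['p']
    return c+d*((z-c[2])/d[:,2])[:,None]
E
python3 - <<'E'
from h import *
o=np.load('w1.npz')
P=[(305,141),(248,100),(367,98),(360,251),(253,252),(258,124),(354,123),(351,224),(263,223)]
print(wray(P,o,.066).round(4))
for t in("large_box","large_flap"):
    m=masks_of(t,"wrist")[0]['pixels'];px=np.argwhere(m)[:,::-1]
    W=wray(px,o,.066)[:,:2];print(t,cv2.minAreaRect((W*1000).astype(np.float32)),W.mean(0))
E
```

```text
[[0.5032 0.2811 0.066 ]
 [0.4794 0.2183 0.066 ]
 [0.447  0.3249 0.066 ]
 [0.5986 0.3688 0.066 ]
 [0.6332 0.2587 0.066 ]
 [0.4993 0.2335 0.066 ]
 [0.4734 0.3204 0.066 ]
 [0.5715 0.3493 0.066 ]
 [0.5964 0.262  0.066 ]]
large_box ((539.5386962890625, 292.0804138183594), (158.89703369140625, 115.20499420166016), 16.105239868164062) [0.53450237 0.29113608]
large_flap ((538.5084838867188, 291.6124572753906), (108.76712036132812, 90.99215698242188), 15.829520225524902) [0.53462938 0.29084003]
```

```bash
python3 - <<'E'
from h import *
print(down(np.pi+.28,-.3).as_matrix().round(2)[:,2])
rows([.502,.281,.085],down(np.pi+.28,-.3),n=10)
E
```

```text
[ 0.28  0.08 -0.96]
t 4.1 P [0.5409 0.3023 0.22  ] z [ 0.015 -0.004 -1.   ] F [0.4 0.2 1.3]
[14.3, -2.7, 42.6, -0.1, -5.2, 0.0, 0.0],
[18.1, -2.9, 41.1, -0.1, -5.2, 0.0, 0.0],
[21.7, -3.0, 39.3, -0.1, -5.2, 0.0, 0.0],
[4.0, -0.5, 5.9, -0.0, -0.8, 0.0, 0.0],
```

{"op": "jog_arm", "data": {
  "deltas": [
    [[14.3, -2.7, 40, 0, -5.2, 0, 0], [18, -2.9, 38, 0, -5.2, 0, 0], [21.7, -3, 36, 0, -5.2, 0, 0], [4, -0.5, 3, 0, -0.8, 0, 0], [0, 0, 0, 0, 0, 0, 0]]
  ]
}}

```text
clock: 4.6
eef_pos: [0.5, 0.2752, 0.1051]
tool_rot: [-0.135, 0.981, 0.014, 0.137]
ft_force: [-0.2, 0.5, 0.2]
grip_width: 0.0001
```

```bash
python3 - <<'E'
from h import *
print(get_obs()['joint_vel'])
rows([.502,.281,.076],down(np.pi+.28,-.3),n=10)
E
```

```text
[-0.00912152 -0.01528528 -0.14518845  0.00361138  0.00018843  0.00186029]
t 4.6 P [0.5    0.2752 0.1051] z [ 0.265  0.065 -0.962] F [-0.2  0.5  0.2]
[4.6, 5.3, 29.0, -0.6, -1.4, -0.2, 0.0],
```

{"op": "jog_arm", "data": {
  "deltas": [
    [[2.3, 2.6, 14, -0.3, -0.7, 0, 0], [2.3, 2.6, 12, -0.3, -0.7, 0, 0], [0, 0, 0, 0, 0, 0, 0]]
  ]
}}

```text
clock: 4.9
eef_pos: [0.5047, 0.2808, 0.0833]
tool_rot: [-0.134, 0.979, 0.022, 0.151]
ft_force: [0.4, -0.1, 0.5]
grip_width: -0.0002
```

```bash
python3 - <<'E'
from h import *
rows([.502,.281,.058],down(np.pi+.28,-.3),v=4,n=7)
E
```

```text
t 4.9 P [0.5047 0.2808 0.0833] z [ 0.291  0.084 -0.953] F [ 0.4 -0.1  0.5]
[1.6, 0.1, 3.7, 0.0, 0.1, -0.1, 0.0],
[1.6, 0.1, 3.7, 0.0, 0.1, -0.1, 0.0],
[1.6, 0.1, 3.7, 0.0, 0.1, -0.1, 0.0],
[1.6, 0.1, 3.7, 0.0, 0.1, -0.1, 0.0],
[1.6, 0.1, 3.7, 0.0, 0.1, -0.1, 0.0],
[1.6, 0.1, 3.7, 0.0, 0.1, -0.1, 0.0],
[0.6, 0.1, 1.3, 0.0, 0.0, -0.0, 0.0],
```

{"op": "jog_arm", "data": {
  "deltas": [
    [[1.4, 0, 3.8, 0, 0, 0, 0], [1.4, 0, 3.8, 0, 0, 0, 0], [1.4, 0, 3.8, 0, 0, 0, 0], [1.2, 0, 3.8, 0, 0, 0, 0]]
  ]
}}

```text
clock: 5.3
eef_pos: [0.5101, 0.283, 0.0725]
tool_rot: [-0.133, 0.978, 0.024, 0.156]
ft_force: [0.4, 1.2, 0.3]
grip_width: 0.0003
```

{"op": "jog_arm", "data": {
  "deltas": [
    [[1.2, 0, 3.8, 0, 0, 0, 0], [1.2, 0, 3.8, 0, 0, 0, 0]]
  ]
}}

```text
clock: 5.5
eef_pos: [0.5105, 0.2832, 0.0645]
tool_rot: [-0.132, 0.978, 0.024, 0.157]
ft_force: [-1.7, -0.3, 3.2]
grip_width: -0.0006
```

{"op": "jog_arm", "data": {
  "deltas": [
    [[1.2, 0, 3.8, 0, 0, 0, 0], [1.0, 0, 3, 0, 0, 0, 0]]
  ]
}}

```text
clock: 5.7
eef_pos: [0.511, 0.2834, 0.0579]
tool_rot: [-0.132, 0.978, 0.024, 0.157]
ft_force: [-11.9, -5.4, 27.4]
grip_width: -0.0004
```

{"op": "jog_arm", "data": {
  "deltas": [
    [[0.6, 0, 2, 0, 0, 0, 0], [0.6, 0, 2, 0, 0, 0, 0]]
  ]
}}

```text
clock: 5.9
eef_pos: [0.511, 0.2834, 0.0581]
tool_rot: [-0.133, 0.978, 0.025, 0.159]
ft_force: [-11.9, -5.7, 21.6]
grip_width: -0.0
```

{"op": "jog_arm", "data": {
  "deltas": [
    [[0, 0, -10, 0, 0, 0, 0], [10, 0, -30, 0, 0, 0, 0], [20, 0, -40, 0, 0, 0, 0], [25, 0, -35, 0, 0, 0, 0], [20, 0, -10, 0, 0, 0, 0]]
  ]
}}

```text
clock: 6.4
eef_pos: [0.4037, 0.2534, 0.1556]
tool_rot: [-0.132, 0.978, 0.025, 0.16]
ft_force: [1.1, 0.2, 0.7]
grip_width: -0.0005
```

{"op": "jog_arm", "data": {
  "deltas": [
    [[0, 0, 0, 0, 0, 0, 0], [0, 0, 0, 0, 0, 0, 0], [0, 0, 0, 0, 0, 0, 0], [0, 0, 0, 0, 0, 0, 0], [0, 0, 0, 0, 0, 0, 0]]
  ]
}}

```text
clock: 6.9
eef_pos: [0.4036, 0.2537, 0.1551]
tool_rot: [-0.132, 0.978, 0.025, 0.16]
ft_force: [0.0, 0.3, -0.4]
grip_width: 0.0
```

{"op": "jog_arm", "data": {
  "deltas": [
    [[0, 0, 0, 0, 0, 0, 0], [0, 0, 0, 0, 0, 0, 0], [0, 0, 0, 0, 0, 0, 0], [0, 0, 0, 0, 0, 0, 0], [0, 0, 0, 0, 0, 0, 0]]
  ]
}}

```text
clock: 7.4
eef_pos: [0.4043, 0.2535, 0.1535]
tool_rot: [-0.132, 0.978, 0.025, 0.159]
ft_force: [-0.7, -0.0, -0.3]
grip_width: -0.0002
```

{"op": "jog_arm", "data": {
  "deltas": [
    [[0, 0, 0, 0, 0, 0, 0], [0, 0, 0, 0, 0, 0, 0], [0, 0, 0, 0, 0, 0, 0], [0, 0, 0, 0, 0, 0, 0], [0, 0, 0, 0, 0, 0, 0]]
  ]
}}

```text
clock: 7.9
eef_pos: [0.4043, 0.2535, 0.1537]
tool_rot: [-0.132, 0.978, 0.025, 0.159]
ft_force: [1.0, 0.1, 0.2]
grip_width: -0.0002
```

{"op": "jog_arm", "data": {
  "deltas": [
    [[0, 0, 0, 0, 0, 0, 0], [0, 0, 0, 0, 0, 0, 0], [0, 0, 0, 0, 0, 0, 0], [0, 0, 0, 0, 0, 0, 0], [0, 0, 0, 0, 0, 0, 0]]
  ]
}}

```text
clock: 8.4
eef_pos: [0.4043, 0.2535, 0.1538]
tool_rot: [-0.132, 0.978, 0.025, 0.159]
ft_force: [-0.9, -0.6, 0.2]
grip_width: 0.0001
```

```bash
python3 - <<'E'
from h import *
o=get_obs();print(np.round(o['eef_pos'],4),np.round(o['ft_force'],1))
im=camera("wrist");np.savez('w2.npz',im=im,p=o['eef_pos'],q=o['tool_rot'])
s=camera("scene")[180:300,220:380];s=cv2.resize(s,(533,400),interpolation=cv2.INTER_CUBIC)
cv2.imwrite("pics/w2.png",cv2.resize(np.hstack([im,s]),None,fx=.68,fy=.68,interpolation=cv2.INTER_AREA)[...,::-1])
for t in("large_button_top","large_flap","large_box"):
    for r in masks_of(t,"wrist")[:2]:print(t,r['conf'],r['at'],r['pixels'].sum(),wray([r['at']],np.load('w2.npz'),.039).round(4))
E
```

```text
[0.4043 0.2535 0.1538] [-0.9 -0.6  0.2]
large_button_top 0.66 [302.4, 258.3] 76 [[0.5214 0.2704 0.039 ]]
large_flap 0.61 [316.4, 341.0] 276 [[0.6981 0.3338 0.039 ]]
large_flap 0.25 [386.0, 126.2] 915 [[0.3606 0.2982 0.039 ]]
large_box 0.95 [319.2, 238.2] 9960 [[0.4886 0.2796 0.039 ]]
```

View pics/w2.png

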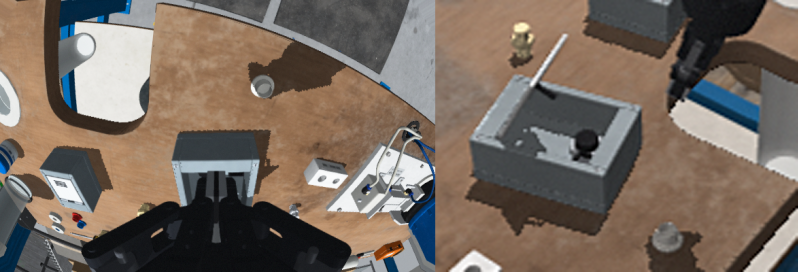

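```bash
python3 - <<'E'
from h import *
print(proj([[.5155,.2705,.039],[.5155,.2705,.066]],"scene"))
for r in masks_of("large_button_top","scene")[:2]:
    v,u=np.nonzero(r['pixels']);print(r['conf'],r['at'],len(u),u.min(),u.max(),v.min(),v.max(),ray(r['at'],"scene",.039))
rows([.511,.269,.075],down(np.pi+.28,-.3),n=8,v=30)
E
```

```text
[[286.25909849 240.70058156]
 [285.80414952 233.0758808 ]]
t 8.7 P [0.4043 0.2535 0.1538] z [ 0.304  0.09  -0.948] F [-0.1 -1.   0.3]
[-17.2, -3.1, 24.4, 0.0, 0.3, -0.2, 0.0],
[-17.3, -3.2, 24.3, 0.0, 0.3, -0.2, 0.0],
[-17.4, -3.2, 24.2, 0.0, 0.3, -0.2, 0.0],
[-17.5, -3.2, 24.1, 0.0, 0.3, -0.2, 0.0],
[-8.0, -1.5, 10.9, 0.0, 0.1, -0.1, 0.0],
```

{"op": "jog_arm", "data": {
  "deltas": [
    [[-17.3, -3, 24, 0, 0, 0, 0], [-17.3, -3, 24, 0, 0, 0, 0], [-17.5, -3, 24, 0, 0, 0, 0], [-17.5, -3, 18, 0, 0, 0, 0], [-5, -1, 4, 0, 0, 0, 0]]
  ]
}}

```text
clock: 9.2
eef_pos: [0.5084, 0.2699, 0.0879]
tool_rot: [-0.133, 0.978, 0.026, 0.161]
ft_force: [-0.6, 0.5, -0.3]
grip_width: 0.0001
```

```bash
python3 - <<'E'
from h import *
rows([.519,.2715,.060],down(np.pi+.28,-.3),n=8,v=10)
E
```

```text
t 9.2 P [0.5084 0.2699 0.0879] z [ 0.307  0.094 -0.947] F [-0.6  0.5 -0.3]
[-0.4, -0.5, 10.0, 0.1, 0.5, -0.2, 0.0],
[-0.5, -0.5, 10.0, 0.1, 0.5, -0.2, 0.0],
[-0.6, -0.5, 9.8, 0.1, 0.5, -0.2, 0.0],
```

{"op": "jog_arm", "data": {
  "deltas": [
    [[-0.5, -0.5, 10, 0, 0.5, 0, 0], [-0.5, -0.5, 10, 0, 0.5, 0, 0], [0, 0, 9, 0, 0, 0, 0]]
  ]
}}

```text
clock: 9.5
eef_pos: [0.5187, 0.2721, 0.0599]
tool_rot: [-0.133, 0.979, 0.025, 0.152]
ft_force: [0.2, -1.0, 0.2]
grip_width: 0.0001
```

{"op": "jog_arm", "data": {
  "deltas": [
    [[1, 0, 4, 0, 0, 0, 0], [1, 0, 4, 0, 0, 0, 0], [1, 0, 4, 0, 0, 0, 0]]
  ]
}}

```text
clock: 9.8
eef_pos: [0.5179, 0.2722, 0.0458]
tool_rot: [-0.133, 0.979, 0.025, 0.151]
ft_force: [0.2, 0.2, -0.7]
grip_width: -0.0
```

{"op": "jog_arm", "data": {
  "deltas": [
    [[1, 0, 4, 0, 0, 0, 0], [1, 0, 3, 0, 0, 0, 0]]
  ]
}}

```text
clock: 10.0
eef_pos: [0.518, 0.2725, 0.0384]
tool_rot: [-0.133, 0.979, 0.025, 0.151]
ft_force: [-1.1, -0.9, 1.7]
grip_width: -0.0002
```

{"op": "jog_arm", "data": {
  "deltas": [
    [[1, 0, 3, 0, 0, 0, 0], [0.6, 0, 2, 0, 0, 0, 0]]
  ]
}}

```text
clock: 10.2
eef_pos: [0.5182, 0.2725, 0.0345]
tool_rot: [-0.133, 0.979, 0.025, 0.152]
ft_force: [-10.1, -4.2, 22.5]
grip_width: 0.0003
```

{"op": "jog_arm", "data": {
  "deltas": [
    [[0, 0, 1, 0, 0, 0, 0], [0, 0, -12, 0, 0, 0, 0], [0, 0, -30, 0, 0, 0, 0], [0, 0, -40, 0, 0, 0, 0], [0, 0, -45, 0, 0, 0, 0]]
  ]
}}

```text
clock: 10.7
eef_pos: [0.477, 0.259, 0.1535]
tool_rot: [-0.133, 0.98, 0.023, 0.147]
ft_force: [1.9, 0.3, 0.7]
grip_width: -0.0001
```

{"op": "jog_arm", "data": {
  "deltas": [
    [[0, 0, -45, 0, 0, 0, 0], [0, 0, -45, 0, 0, 0, 0], [0, 0, 0, 0, 0, 0, 0]]
  ]
}}

```text
clock: 11.0
eef_pos: [0.4514, 0.2522, 0.2506]
tool_rot: [-0.133, 0.979, 0.026, 0.152]
ft_force: [1.2, -0.1, 0.9]
grip_width: 0.0001
```

```bash
python3 - <<'E'
from h import *
s=camera("scene")[180:300,220:380];s=cv2.resize(s,(533,400),interpolation=cv2.INTER_CUBIC)
o=get_obs();im=camera("wrist");np.savez('w3.npz',im=im,p=o['eef_pos'],q=o['tool_rot'])
cv2.imwrite("pics/w3.png",cv2.resize(np.hstack([im,s]),None,fx=.68,fy=.68,interpolation=cv2.INTER_AREA)[...,::-1])
rows([.595,.308,.225],down(np.pi+.28,0),n=12,v=40)
E
```

```text
t 11.1 P [0.4498 0.251  0.2447] z [ 0.284  0.087 -0.955] F [ 0.4 -0.4 -0.7]
[-36.2, 4.0, 16.5, 0.1, 4.4, -0.1, 0.0],
[-37.4, 4.0, 13.7, 0.1, 4.4, -0.1, 0.0],
[-38.3, 3.9, 10.8, 0.1, 4.4, -0.1, 0.0],
[-36.4, 3.6, 7.3, 0.1, 4.1, -0.1, 0.0],
```

View pics/w3.png

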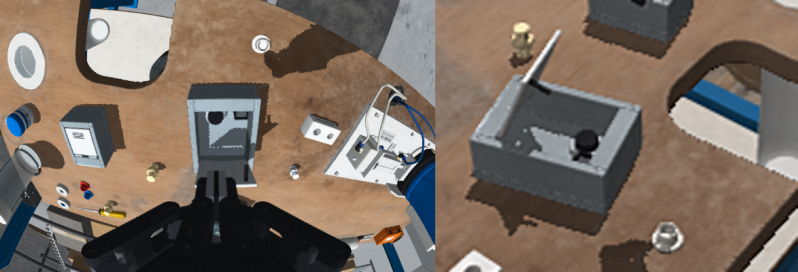

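```bash
python3 - <<'E'
from h import *
B=lambda q:R.from_euler('z',.28).apply(q)+[.5395,.292,0]
for th in(1.0,1.1,1.2,1.3,1.4,1.5):
    e=[[.05-.105*np.cos(th)+.0025*np.sin(th),s*.045,.0635+.105*np.sin(th)+.0025*np.cos(th)] for s in(-1,1)]
    print(th,((proj(B(e),"scene")-[220,180])*3.33*.68+[435,0]).round())
E
```

```text
1.0 [[571.  38.]
 [536.  91.]]
1.1 [[563.  33.]
 [528.  85.]]
1.2 [[555.  28.]
 [519.  80.]]
1.3 [[546.  24.]
 [510.  75.]]
1.4 [[538.  20.]
 [500.  72.]]
1.5 [[529.  18.]
 [491.  69.]]
```

{"op": "jog_arm", "data": {
  "deltas": [
    [[-36, 4, 14, 0, 4.4, 0, 0], [-37.4, 4, 11, 0, 4.4, 0, 0], [-38, 4, 9, 0, 4.4, 0, 0], [-36.4, 3.6, 6, 0, 4, 0, 0], [0, 0, 0, 0, 0, 0, 0]]
  ]
}}

```text
clock: 11.6
eef_pos: [0.5834, 0.3016, 0.2029]
tool_rot: [-0.136, 0.99, -0.004, -0.025]
ft_force: [-0.9, -0.9, -2.5]
grip_width: 0.0002
```

```bash
python3 - <<'E'
from h import *
rows([.595,.308,.145],down(np.pi+.28,0),n=12,v=30)
B=lambda q:R.from_euler('z',.28).apply(q)+[.5395,.292,0]
for th in np.arange(1.2,-.15,-.1):
    print(th.round(1),B([.061-.097*np.cos(th),0,.0635+.097*np.sin(th)+.0025*np.cos(th)]).round(4), (-97*np.cos(th)).round(1),(97*np.sin(th)+2.5*np.cos(th)).round(1))
E
```

```text
t 11.6 P [0.5834 0.3016 0.2029] z [-0.049 -0.014 -0.999] F [-0.9 -0.9 -2.5]
[-8.0, 1.5, 28.9, -0.0, -1.5, -0.2, 0.0],
[-7.1, 1.5, 28.5, -0.0, -1.5, -0.2, 0.0],
1.2 [0.5643 0.2991 0.1548] -35.1 91.3
1.1 [0.5558 0.2967 0.1511] -44.0 87.6
1.0 [0.5478 0.2944 0.1465] -52.4 83.0
0.9 [0.5402 0.2922 0.141 ] -60.3 77.5
0.8 [0.5332 0.2902 0.1348] -67.6 71.3
0.7 [0.5268 0.2884 0.1279] -74.2 64.4
0.6 [0.5212 0.2867 0.1203] -80.1 56.8
0.5 [0.5163 0.2853 0.1122] -85.1 48.7
0.4 [0.5123 0.2842 0.1036] -89.3 40.1
0.3 [0.5091 0.2832 0.0946] -92.7 31.1
0.2 [0.5068 0.2826 0.0852] -95.1 21.7
0.1 [0.5054 0.2822 0.0757] -96.5 12.2
-0.0 [0.5049 0.2821 0.066 ] -97.0 2.5
-0.1 [0.5054 0.2822 0.0563] -96.5 -7.2
```

{"op": "jog_arm", "data": {
  "deltas": [
    [[-8, 1.5, 28, 0, -1.5, 0, 0], [-6, 1.5, 25, 0, -1.3, 0, 0], [0, 0, 0, 0, 0, 0, 0]]
  ]
}}

```text
clock: 11.9
eef_pos: [0.5938, 0.3064, 0.1323]
tool_rot: [-0.135, 0.991, -0.004, -0.01]
ft_force: [-0.6, 0.4, -0.5]
grip_width: 0.0002
```

```bash
python3 - <<'E'
from h import *
rows([.5558,.2967,.1465],down(np.pi+.28,0),n=12,v=9)
E
```

```text
t 11.9 P [0.5938 0.3064 0.1323] z [-0.018 -0.01  -1.   ] F [-0.6  0.4 -0.5]
[8.5, 0.2, -2.9, -0.1, -0.3, -0.1, 0.0],
[8.5, 0.2, -2.9, -0.1, -0.3, -0.1, 0.0],
[8.5, 0.2, -3.0, -0.1, -0.3, -0.1, 0.0],
[8.5, 0.2, -3.0, -0.1, -0.3, -0.1, 0.0],
[5.4, 0.2, -1.9, -0.0, -0.2, -0.1, 0.0],
```

{"op": "jog_arm", "data": {
  "deltas": [
    [[7, 0, -3, 0, 0, 0, 0], [6, 0, -3, 0, 0, 0, 0], [5, 0, -3, 0, 0, 0, 0], [5, 0, -3, 0, 0, 0, 0], [4, 0, -3, 0, 0, 0, 0]]
  ]
}}

```text
clock: 12.4
eef_pos: [0.5649, 0.2982, 0.1525]
tool_rot: [-0.135, 0.991, -0.003, -0.009]
ft_force: [0.6, 0.5, 0.2]
grip_width: -0.0001
```

{"op": "jog_arm", "data": {
  "deltas": [
    [[4, 0, 0, 0, 0, 0, 0], [4, 0, 0, 0, 0, 0, 0], [4, 0, 0, 0, 0, 0, 0]]
  ]
}}

```text
clock: 12.7
eef_pos: [0.5539, 0.2956, 0.157]
tool_rot: [-0.135, 0.991, -0.002, -0.006]
ft_force: [-0.3, -0.5, 0.3]
grip_width: 0.0002
```

```bash
cat >> h.py <<'E'
def swing(th0,th1,n,rho=.097):
    o=get_obs();P=np.array(o['eef_pos']);Q=R.from_quat(o['tool_rot'])
    print('t',round(o['clock'],2),'P',P.round(4),'F',np.round(o['ft_force'],1))
    for th in np.linspace(th0,th1,n):
        t=R.from_euler('z',.28).apply([.061-rho*np.cos(th),0,.0635+rho*np.sin(th)+.0025*np.cos(th)])+[.5395,.292,0]
        print(round(th,2),(Q.inv().apply(t-P)*1000).round(1));P=t
E
python3 -c "
from h import *
swing(1.0,.1,23)"
```

```text
t 12.7 P [0.5539 0.2956 0.157 ] F [-0.3 -0.5  0.3]
1.0 [ 6.1  0.5 10.6]
0.96 [ 3.3 -0.   2.2]
0.92 [ 3.2 -0.   2.3]
0.88 [ 3.1 -0.   2.4]
0.84 [ 3.  -0.   2.6]
0.8 [ 2.9 -0.   2.7]
0.75 [ 2.7 -0.   2.8]
0.71 [ 2.6 -0.   2.9]
0.67 [ 2.5 -0.   3. ]
0.63 [ 2.4 -0.   3.1]
0.59 [ 2.2 -0.   3.2]
0.55 [ 2.1 -0.   3.3]
0.51 [ 2.  -0.   3.4]
0.47 [ 1.8 -0.   3.5]
0.43 [ 1.7 -0.   3.6]
0.39 [ 1.5 -0.   3.6]
0.35 [ 1.4 -0.   3.7]
0.3 [ 1.2 -0.   3.7]
0.26 [1.1 0.  3.8]
0.22 [0.9 0.  3.8]
0.18 [0.8 0.  3.9]
0.14 [0.6 0.  3.9]
0.1 [0.4 0.  3.9]
```

{"op": "jog_arm", "data": {
  "deltas": [
    [[-7, 0, 4, 0, 0, 0, 0], [-5, 0, 8, 0, 0, 0, 0], [4, 0, 3, 0, 0, 0, 0], [4, 0, 1, 0, 0, 0, 0], [4, 0, 1, 0, 0, 0, 0]]
  ]
}}

```text
clock: 13.2
eef_pos: [0.5542, 0.2955, 0.1373]
tool_rot: [-0.135, 0.991, -0.002, -0.006]
ft_force: [1.3, 0.2, -0.3]
grip_width: 0.0001
```

{"op": "jog_arm", "data": {
  "deltas": [
    [[4, 0, 1.5, 0, 0, 0, 0], [4, 0, 2, 0, 0, 0, 0], [4, 0, 2, 0, 0, 0, 0]]
  ]
}}

```text
clock: 13.5
eef_pos: [0.542, 0.2921, 0.1316]
tool_rot: [-0.135, 0.991, -0.002, -0.006]
ft_force: [0.8, 1.1, 0.0]
grip_width: -0.0
```

```bash
python3 -c "
from h import *
swing(.9,.1,21)"
```

```text
t 13.5 P [0.542  0.2921 0.1316] F [0.8 1.1 0. ]
0.9 [ 1.8  0.6 -9.4]
0.86 [ 3.  -0.   2.4]
0.82 [ 2.9 -0.   2.5]
0.78 [ 2.8 -0.   2.7]
0.74 [ 2.6 -0.   2.8]
0.7 [ 2.5 -0.   2.9]
0.66 [ 2.4 -0.   3. ]
0.62 [ 2.3 -0.   3.1]
0.58 [ 2.2 -0.   3.2]
0.54 [ 2.  -0.   3.3]
0.5 [ 1.9 -0.   3.3]
0.46 [ 1.8 -0.   3.4]
0.42 [ 1.6 -0.   3.5]
0.38 [ 1.5 -0.   3.6]
0.34 [ 1.3 -0.   3.6]
0.3 [ 1.2 -0.   3.7]
0.26 [1.  0.  3.7]
0.22 [0.9 0.  3.8]
0.18 [0.7 0.  3.8]
0.14 [0.6 0.  3.8]
0.1 [0.4 0.  3.8]
```

{"op": "jog_arm", "data": {
  "deltas": [
    [[4, 0, 1, 0, 0, 0, 0], [4, 0, 1, 0, 0, 0, 0], [4, 0, 1.5, 0, 0, 0, 0], [3.5, 0, 2, 0, 0, 0, 0], [3.2, 0, 2.5, 0, 0, 0, 0]]
  ]
}}

```text
clock: 14.0
eef_pos: [0.5227, 0.2868, 0.1243]
tool_rot: [-0.135, 0.991, -0.002, -0.004]
ft_force: [1.2, 0.3, -0.0]
grip_width: 0.0
```

```bash
python3 -c "
from h import *
s=camera('scene')[160:300,200:390];cv2.imwrite('pics/s4.png',cv2.resize(s,None,fx=3,fy=3,interpolation=cv2.INTER_CUBIC)[...,::-1])
swing(.6,.1,13)"
```

```text
t 14.05 P [0.5218 0.2865 0.1238] F [ 0.5  0.2 -0.2]
0.6 [0.5 0.4 3.5]
0.56 [ 2.2 -0.   3.3]
0.52 [ 2.  -0.   3.4]
0.48 [ 1.9 -0.   3.5]
0.43 [ 1.7 -0.   3.6]
0.39 [ 1.6 -0.   3.7]
0.35 [ 1.4 -0.   3.7]
0.31 [ 1.3 -0.   3.8]
0.27 [1.1 0.  3.9]
0.22 [0.9 0.  3.9]
0.18 [0.8 0.  3.9]
0.14 [0.6 0.  4. ]
0.1 [0.4 0.  4. ]
```

View pics/s4.png

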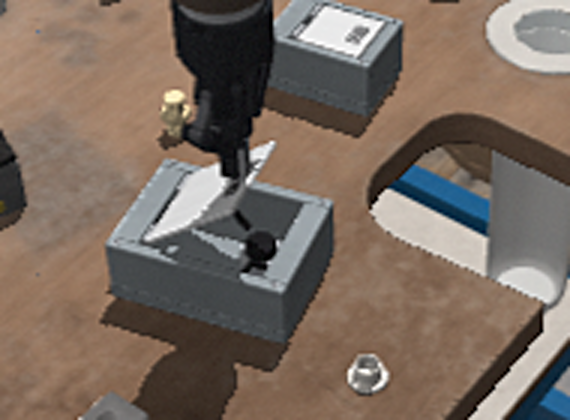

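The flap is now at about 0.6 rad, with the fingertip on its upper face near the free edge (230,180). I'll carry on with the swing.

{"op": "jog_arm", "data": {
  "deltas": [
    [[0.5, 0, 3.5, 0, 0, 0, 0], [2, 0, 3.3, 0, 0, 0, 0], [2, 0, 3.4, 0, 0, 0, 0], [1.9, 0, 3.5, 0, 0, 0, 0], [1.7, 0, 3.6, 0, 0, 0, 0]]
  ]
}}

```text
clock: 14.55
eef_pos: [0.5126, 0.284, 0.1056]
tool_rot: [-0.135, 0.991, -0.002, -0.006]
ft_force: [-0.9, 0.8, 2.4]
grip_width: 0.0001
```

{"op": "jog_arm", "data": {
  "deltas": [
    [[1.6, 0, 3.7, 0, 0, 0, 0], [1.4, 0, 3.7, 0, 0, 0, 0], [1.3, 0, 3.8, 0, 0, 0, 0], [1.1, 0, 3.9, 0, 0, 0, 0], [0.9, 0, 3.9, 0, 0, 0, 0]]
  ]
}}

```text
clock: 15.05
eef_pos: [0.5055, 0.2819, 0.085]
tool_rot: [-0.135, 0.991, -0.002, -0.006]
ft_force: [1.0, -0.4, 3.2]
grip_width: 0.0001
```

```bash
python3 -c "
from h import *
swing(.14,-.11,7)"
```

```text
t 15.05 P [0.5055 0.2819 0.085 ] F [ 1.  -0.4  3.2]
0.14 [-0.5  0.3  5.5]
0.1 [0.4 0.  4. ]
0.06 [0.3 0.  4. ]
0.02 [0.1 0.  4. ]
-0.03 [-0.1  0.   4. ]
-0.07 [-0.2  0.   4. ]
-0.11 [-0.4  0.   4. ]
```

{"op": "jog_arm", "data": {
  "deltas": [
    [[0, 0, 4, 0, 0, 0, 0], [0, 0, 4, 0, 0, 0, 0], [0, 0, 4, 0, 0, 0, 0], [0, 0, 4, 0, 0, 0, 0], [0, 0, 4, 0, 0, 0, 0]]
  ]
}}

```text
clock: 15.55
eef_pos: [0.5035, 0.2813, 0.0628]
tool_rot: [-0.136, 0.991, -0.002, -0.008]
ft_force: [-1.6, -0.4, 3.1]
grip_width: -0.0001
```

{"op": "jog_arm", "data": {
  "deltas": [
    [[0, 0, 4, 0, 0, 0, 0], [0, 0, 4, 0, 0, 0, 0]]
  ]
}}

```text
clock: 15.75
eef_pos: [0.5039, 0.2815, 0.0564]
tool_rot: [-0.136, 0.991, -0.002, -0.007]
ft_force: [-9.0, -5.5, 31.3]
grip_width: -0.0003
```

{"op": "jog_arm", "data": {
  "deltas": [
    [[0, 0, 3, 0, 0, 0, 0], [0, 0, 3, 0, 0, 0, 0]]
  ]
}}

```text
clock: 15.95
eef_pos: [0.5039, 0.2815, 0.0568]
tool_rot: [-0.136, 0.991, -0.001, -0.005]
ft_force: [-7.4, -3.7, 20.8]
grip_width: -0.0001
```

At the stop (31 N). I'll lift off straight up.

{"op": "jog_arm", "data": {
  "deltas": [
    [[0, 0, -5, 0, 0, 0, 0], [0, 0, -10, 0, 0, 0, 0], [0, 0, -25, 0, 0, 0, 0], [0, 0, -40, 0, 0, 0, 0], [0, 0, -40, 0, 0, 0, 0]]
  ]
}}

```text
clock: 16.45
eef_pos: [0.5022, 0.2798, 0.1739]
tool_rot: [-0.135, 0.991, -0.004, -0.011]
ft_force: [0.5, 1.0, 0.6]
grip_width: -0.0002
```

{"op": "jog_arm", "data": {
  "deltas": [
    [[20, 0, -40, 0, 0, 0, 0], [30, 0, 0, 0, 0, 0, 0], [0, 0, 0, 0, 0, 0, 0], [0, 0, 0, 0, 0, 0, 0], [0, 0, 0, 0, 0, 0, 0]]
  ]
}}

```text
clock: 16.95
eef_pos: [0.4583, 0.2686, 0.2223]
tool_rot: [-0.135, 0.991, -0.002, -0.005]
ft_force: [0.7, -0.4, -0.4]
grip_width: 0.0004
```

{"op": "jog_arm", "data": {
  "deltas": [
    [[0, 0, 0, 0, 0, 0, 0], [0, 0, 0, 0, 0, 0, 0], [0, 0, 0, 0, 0, 0, 0], [0, 0, 0, 0, 0, 0, 0], [0, 0, 0, 0, 0, 0, 0]]
  ]
}}

```text
clock: 17.45
eef_pos: [0.4597, 0.2687, 0.2193]
tool_rot: [-0.135, 0.991, -0.003, -0.006]
ft_force: [-0.3, -0.3, -0.1]
grip_width: 0.0002
```

```bash
python3 - <<'E'
from h import *
o=get_obs();im=camera("wrist");np.savez('w5.npz',im=im,p=o['eef_pos'],q=o['tool_rot']);w=np.load('w5.npz')
print(np.round(o['eef_pos'],3),np.round(o['ft_force'],1))
m=masks_of("large_box","wrist")[0]['pixels'];W=wray(np.argwhere(m)[:,::-1],w,.066)[:,:2];print(cv2.minAreaRect((W*1000).astype(np.float32)))
s=camera('scene')[160:300,200:390];s=cv2.resize(s,(543,400),interpolation=cv2.INTER_CUBIC)
cv2.imwrite("pics/w5.png",cv2.resize(np.hstack([im,s]),None,fx=.67,fy=.67,interpolation=cv2.INTER_AREA)[...,::-1])
E
```

```text
[0.46  0.269 0.219] [-0.3 -0.3 -0.1]
((520.0045166015625, 286.38214111328125), (147.62100219726562, 115.6591796875), 16.084115982055664)
```

View pics/w5.png

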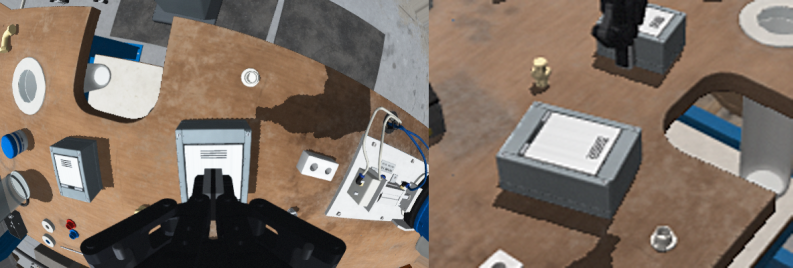

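```bash
python3 - <<'E'
from h import *
w=np.load('w5.npz');print(wray([(318,230)],w,.066).round(4),'was .503,.281')
a=cv2.imread('pics/scene0.png',0)[225:280,230:315];b=cv2.cvtColor(camera('scene'),cv2.COLOR_RGB2GRAY)[225:280,230:315]
print('scene shift px',cv2.phaseCorrelate(a.astype(np.float32),b.astype(np.float32),cv2.createHanningWindow((85,55),cv2.CV_32F)))
print(get_obs()['clock']);print(job_done())
E
```

```text
[[0.5019 0.2806 0.066 ]] was .503,.281
scene shift px ((-0.0030148726078422783, -0.13843292375148764), 0.932895212703281)
17.65
the job is handed in; nothing more can be done
None
```

The job is done and handed in at about 17.7 s of the 54 s allowed; no verdict was reported.

**What I did**
1. **First press:** I pressed the ribs down to the stop, at about 27 N, and let go. The flap popped up to about 1.1 rad (estimated from the scene picture) with the fingers clear.
2. **Button:** I leaned the gripper towards the box's front and pushed the button to its bottom, at about 22 N. Afterwards a picture showed the button out and the flap still open.
3. **Closing:** I swung the flap shut from behind, pressed it to the stop at about 31 N, and lifted off.

**Last checks**
- **Flap:** in the last pictures it looks latched flush, and the gripper was clear of everything.
- **Large box:** its picture shifted by about 0.1 pixel, and the ribs measured within about 1.5 mm of where they began.
- **Small box and bystanders:** those in the last pictures look untouched. I did not measure them.
- **One reading that disagreed:** an outline fit of the large box in the last wrist picture came out about 14 mm too far forward. I put this down to the visible front wall and the fingers covering part of the box, because the ribs and the scene camera both show no shift.
- **Not checked:** the button cannot be seen under the shut flap. It was out before I closed it.

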